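# Tuck the snack boards into their caddy and shut the drawer

## Task

Pick up the whole pile of three small wooden snack boards in one go and lower it into the pale-yellow caddy in the open drawer: tilt the pile so that one end goes in under the lip on the caddy's end wall, then lay it down flat and let go, without dropping it. Then push the drawer gently until it is fully shut, without knocking the sippy cup out of place or tipping the bowls.

Things in the scene. Friction and masses are not known exactly. Their poses are not given: they have to be found in the camera images.
- board_low_c (a point): The lowest of three equal-sized plain wooden snack boards, the middle one paler (120 x 60 x 9 mm, about 30 to 65 g each) lying squarely on one another as one pile 27 mm high on a fixed cork stand (110 x 40 x 10 mm, narrower than the boards). This point is the board's centre, half-way up. Its x axis runs along the 120 mm length, y across the 60 mm width, z up.
- board_mid_c (a point): The middle of three equal-sized plain wooden snack boards, the middle one paler (120 x 60 x 9 mm, about 30 to 65 g each) lying squarely on one another as one pile 27 mm high on a fixed cork stand (110 x 40 x 10 mm, narrower than the boards). This point is the board's centre, half-way up. Its x axis runs along the 120 mm length, y across the 60 mm width, z up. It is the centre of the pile.
- board_top_c (a point): The top of three equal-sized plain wooden snack boards, the middle one paler (120 x 60 x 9 mm, about 30 to 65 g each) lying squarely on one another as one pile 27 mm high on a fixed cork stand (110 x 40 x 10 mm, narrower than the boards). This point is the board's centre, half-way up. Its x axis runs along the 120 mm length, y across the 60 mm width, z up.
- caddy_floor (a point): Centre of the inner floor of the pale-yellow caddy fixed in the drawer, 27 mm above the worktop: a snug box, inside 65 mm (x) by 126 mm (y), walls 4 mm thick. y runs along its length to the end wall with the lip, x is the drawer's closing direction, z up. The end wall at -y and sides stand 18 mm above this floor; each side has a 62 mm wide gap in the middle for fingers, where the floor too is cut back to 44 mm wide, 9 mm deep.
- caddy_lip (a point): Middle of the lower free edge of the caddy's lip; axes as the caddy's. The lip, 4 mm thick, reaches 12 mm in from the caddy's 39 mm high end wall, its underside 35 mm above the caddy's floor. The opening seen from above is thus only 114 mm long, shorter than the boards.
- unit: From the caddy's centre it is 85 mm to the inside of the drawer front (-x) and 105 mm to the cabinet (+x); drawer walls rise to 60 mm above the worktop. This is the fixed white cabinet with wooden top that the drawer closes into: 240 mm deep (x), 340 mm wide (y), 85 mm high; origin at the centre of its underside, x in the closing direction.
- drawer_front (a point): Centre of the flat outer face of the drawer front (340 mm wide, 6 to 72 mm above the worktop, 15 mm thick, nothing sticking out); this point is 39 mm above the worktop and moves with the drawer. x points in the closing direction (into the cabinet), y along the front, z up.
- drawer (a joint): Drawer travel in m: 0 = fully open (as at the start), 0.190 = fully shut. Slides with about 2 N of friction and stays where it is left.
- bowl_outer: Outer of two nested orange bowls in the drawer's other compartment, 104 mm across, 36 mm high; origin at the centre of its underside, z up. They ride along with the drawer.
- bowl_inner: Inner orange bowl, 88 mm across, 34 mm high, standing in the outer one; origin at the centre of its underside, z up.
- cup: Closed clear sippy cup with green screw-top lid, 72 mm across, 113 mm high, on the worktop; origin at the centre of its underside, z up.
Things that resemble listed ones, but are neither listed nor needed, are in the scene too. What is shaped like the part that bears board_top_c but black or turquoise is not meant.

How it is judged:
By the outcome, as a careful person would: the job done as asked, in the order asked, and still so for the second after the job is handed in, with the robot touching nothing.
It also fails if it takes over 64 s, if anything falls off the work surface, if the arm or the gripper's body presses on something with over 40 N, if the wrist force passes 120 N, or if a joint passes its speed limit or range.

## Robot

A 7-joint arm with a two-finger parallel gripper is mounted at the origin on the work surface. World frame = base frame: x ahead of the robot, y to its left, z up, the work surface at z = 0. Lengths are in m, angles in rad, forces in N, time in s.
With the tool pointing down it reaches from about 0.4 to 0.85 m from the base axis. Payload 4.4 kg.
Tool frame: the origin (TCP) lies midway between the tips of the shut fingers; the grasp point (between the pads) lies 19 mm behind it; y points along the fingers, x is the direction in which the jaws open and shut, and the axes are right-handed (so a half turn about y gives the same grasp; the last joint's range is limited). The gripper opens to 94 mm and grips with 3 to 60 N. Pads are 16 mm wide; open, the fingers measure 119 mm over their backs; the gripper's body (75 mm by 177 mm) begins 78 mm behind the grasp point.
Start: joints at [-1.278, 0.628, 0.038, 1.517, -0.027, 0.996, -0.02], TCP at [0.228, 0.609, 0.205] pointing down, gripper open.
Joint ranges: [-3.06, 3.06], [-0.37, 2.12], [-1.25, 1.32], [0.18, 2.47], [-1.1, 4.24], [0.23, 1.98], [-2.94, 2.94]. Speed limits (rad/s): [2.57, 2.57, 3.14, 3.14, 3.14, 3.14, 3.14].

## Interface

Orientations are given as a unit quaternion [x, y, z, w].
In Python, from plant import sensors, cams, manip, find_in gives the robot as it stands.
- The arm moves only by the shell command python3 -m creep 'ROWS' [FORCE]. ROWS is JSON, a list of rows, each a list of 7 numbers: the turn, a rotation vector about the tool's x, y, z in rad, then the shift along the tool's x, y, z in cm, then the finger opening in cm, from 0 to 9.4. In form: [[rx, ry, rz, dx, dy, dz, fingers], ...]. A call has 1 to 12 rows; each row is the pose to reach, as a shift and turn from the pose measured when the call began, along the tool's axes at that moment; what a row does not reach only later rows make up. A row lasts 1/12 s, in which the tool goes at most 41.7 mm and 7.16 degrees, less where a joint would pass 70% of its speed; a pose out of reach is approached as far as the arm can. A call with a gripper value outside its range is refused whole. The fingers move at their own pace and stop on an object; FORCE is the grip in N (left out, the last holds). Time passes only in rows, so rows that repeat a pose let the fingers close. It gives the time, the measured TCP pose, the force and the opening at its end, in the units of the state.
- sensors.state(): the state, without advancing time (a new reading comes with each control period).
- cams.get_image(name): name is "scene" or "top" or "wrist"; returns a dict with "image" (384x512x3 uint8, red, green, blue), "depth" (384x512 float32, m along the optical axis (not along the pixel's ray), 0 where there is no reading), "K" (3x3 intrinsics, pixels), "D" ([k1, k2, p1, p2, k3] as OpenCV has them; the pictures are not rectified), "rvec" (rotation vector, rad) and "tvec" (3), from world to camera coordinates, as OpenCV has them. Camera axes: x right, y down, z forward; pixel columns grow to the right and rows downward; lengths in m; the calibration is good to about 2 mm. A picture is of the moment at which its call begins.
- manip.job_done(): hands the job in, once; it reports no verdict.
Trained networks look in a picture, given as the dict that the camera call returned (one of the last four; its "shot" number tells which), for a name from the list of things; names that differ only in an ending like _2 or _b are one class to them, and where a whole thing is asked for, a point or a joint stands for the part that bears it (a point fixed in the world has none). Each returns a list of dicts, best first, with "conf" (0 to 1); they miss things now and then, are a little off and sometimes report something else, mostly with a low value. They report only what shows in the picture. A call takes as long as a camera call. They do not tell look-alikes from the thing itself.
- find_in(picture, label): "point" ([row, column] in pixels, amid what is visible of it).
The state is a dict: "t": time; "joints": joint angles; "joint_velocities": joint speeds; "joint_torque": joint torques, N m; "tool_pos": TCP position; "ee_rot": TCP orientation; "wrist_force": force on the tool from outside, world axes, zero at the start; "wrist_torque": the same for the moment, N m; "grip_width": opening from 0.0 (shut) to 1.0 (fully open).
Only numpy, scipy, OpenCV 4.12 (cv2) and the standard library are available. Lean on these libraries where they do the work, as an engineer would, in place of code of your own. Each camera call takes 0.05 s, during which the arm holds its last target.

## Working session

There is one attempt and no reset: what is moved stays moved. The work goes in short steps, Python scripts to look and compute and a shell command to move; the robot and the scene stay as the last step left them, time stands still between calls to the robot, and variables do not carry over. Pictures are saved under pics/ and viewed, and the job is handed in when it is done.

```bash
ls; mkdir -p pics; python3 - <<'E'
from plant import sensors,cams,manip,find_in
import cv2
s=sensors.state()
print({k:s[k] for k in('t','tool_pos','ee_rot','wrist_force','grip_width')})
for n in('scene','top','wrist'):
    p=cams.get_image(n)
    cv2.imwrite(f'pics/{n}0.png',p['image'][...,::-1])
    print(n,p['K'].tolist() if hasattr(p['K'],'tolist') else p['K'],p['D'],p['rvec'],p['tvec'],p['shot'])
    for l in ['board_top_c','board_low_c','caddy_floor','caddy_lip','drawer_front','cup','bowl_outer','unit']:
        print(l,[(q['point'],round(q['conf'],2)) for q in find_in(p,l)][:4])
E
```

```text
pics
{'t': 0.0, 'tool_pos': array([0.22797886, 0.60801967, 0.20461355]), 'ee_rot': array([ 0.5815686 ,  0.40222191, -0.40326681, -0.58083679]), 'wrist_force': array([-0.841691  , -1.73814621,  0.21323432]), 'grip_width': 1.0081529670345881}
scene [[440.8942231667827, 0.0, 251.0418222640305], [0.0, 440.8942231667827, 197.56025268270278], [0.0, 0.0, 1.0]] [0.05100525 0.         0.         0.         0.        ] [ 1.84813122  1.50155594 -0.68686087] [-0.13391167 -0.21402714  1.48347215] 1
board_top_c [([161.1, 345.2], 0.7), ([198.5, 328.3], 0.69), ([232.3, 372.2], 0.65), ([194.8, 390.6], 0.65)]
board_low_c [([236.8, 357.7], 0.66)]
caddy_floor [([256.7, 202.1], 0.93), ([241.7, 373.9], 0.27)]
caddy_lip [([256.1, 200.9], 0.96)]
drawer_front [([252.9, 200.0], 0.76)]
cup [([205.1, 295.0], 0.65), ([225.7, 192.6], 0.65)]
bowl_outer [([227.6, 188.9], 0.7), ([252.5, 200.4], 0.18)]
unit [([261.0, 124.2], 0.62)]
top [[481.90251067236824, 0.0, 255.24374754907592], [0.0, 481.90251067236824, 190.64881647298003], [0.0, 0.0, 1.0]] [-0.18746636  0.          0.          0.          0.        ] [ 2.15129868 -2.1172835   0.1615899 ] [0.03286978 0.45593246 1.39632102] 2
board_top_c [([150.3, 156.2], 0.78), ([200.3, 126.9], 0.78), ([258.4, 142.7], 0.64), ([210.6, 177.9], 0.6)]
board_low_c []
caddy_floor [([166.9, 306.1], 0.62)]
caddy_lip [([161.4, 304.4], 0.96)]
drawer_front [([164.4, 305.1], 0.62)]
cup [([179.3, 218.8], 0.78)]
bowl_outer [([197.2, 291.3], 0.51)]
unit [([164.5, 353.2], 0.82), ([193.4, 308.0], 0.17)]
wrist [[281.1258371084886, 0.0, 258.0614654288161], [0.0, 281.1258371084886, 186.60886599526327], [0.0, 0.0, 1.0]] [-0.0233895  0.         0.         0.         0.       ] [-2.40732918 -1.66761604 -0.21054729] [-0.64965395 -0.02505541  0.39002716] 3
board_top_c [([230.7, 112.3], 0.86), ([340.6, 134.1], 0.78), ([328.1, 205.9], 0.55)]
board_low_c []
caddy_floor []
caddy_lip []
drawer_front []
cup []
bowl_outer []
unit []
```

View pics/scene0.png

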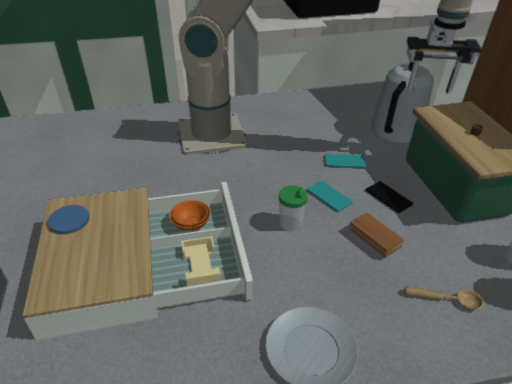

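View pics/top0.png

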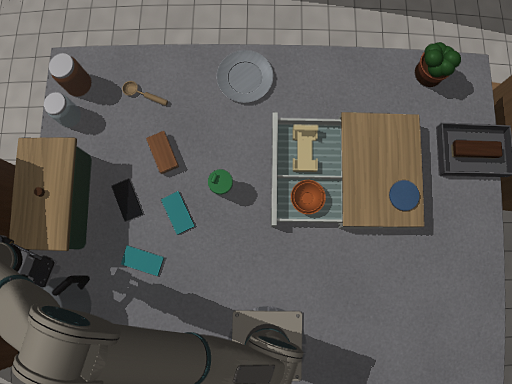

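View pics/wrist0.png

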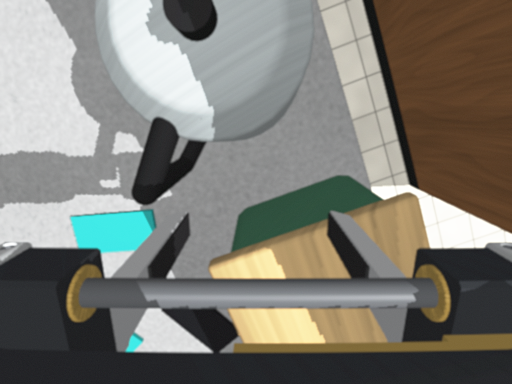

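Candidates for the pile: brown wooden pile, top (152,162) / scene (234,375); turquoise blocks, top (212,178) and (260,143); black block, top (200,127); dark brown block in the tray, top (148,478). By the description it's the wooden pile at (152,162). Next I'll check it in a close crop and measure it.

```bash
cat > h.py <<'E'
import numpy as np, cv2
from scipy.spatial.transform import Rotation as R
from plant import sensors,cams,manip,find_in
def cloud(p):
    K,D=np.array(p['K']),np.array(p['D']);h,w=p['depth'].shape
    u,v=np.meshgrid(np.arange(w),np.arange(h))
    n=cv2.undistortPoints(np.stack([u,v],-1).reshape(-1,1,2).astype(float),K,D).reshape(h,w,2)
    d=p['depth'].astype(float);c=np.dstack([n*d[...,None],d])
    Rm=cv2.Rodrigues(np.array(p['rvec']))[0]
    W=(c-np.array(p['tvec']))@Rm
    W[d<=0]=np.nan
    return W
def ray_at_z(p,uv,z):
    uv=np.array(uv,float).reshape(-1,1,2)
    n=cv2.undistortPoints(uv,np.array(p['K']),np.array(p['D'])).reshape(-1,2)
    Rm=cv2.Rodrigues(np.array(p['rvec']))[0];o=-Rm.T@np.array(p['tvec'])
    d=np.c_[n,np.ones(len(n))]@Rm
    return o+d*((z-o[2])/d[:,2])[:,None]
def proj(p,X):
    return cv2.projectPoints(np.array(X,float).reshape(-1,3),np.array(p['rvec']),np.array(p['tvec']),np.array(p['K']),np.array(p['D']))[0].reshape(-1,2)
E
python3 - <<'E'
from h import *
for n in('top','scene'):
    p=cams.get_image(n);W=cloud(p);im=p['image']
    np.savez(f'{n}.npz',W=W,**{k:p[k] for k in('image','depth','K','D','rvec','tvec')})
    hsv=cv2.cvtColor(im,cv2.COLOR_RGB2HSV)
    c=(152,162) if n=='top' else (234,375)
    print(n,'pile',W[c],hsv[c])
    y0,x0=c[0]-40,c[1]-50
    cv2.imwrite(f'pics/crop_{n}.png',cv2.resize(im[y0:y0+80,x0:x0+100,::-1],None,fx=6,fy=6,interpolation=cv2.INTER_CUBIC))
    if n=='top':
        for nm,c in dict(cupl=(180,220),caddyfloor=(147,306),front=(140,275),cab=(150,380),table=(250,230)).items(): print(nm,W[c],hsv[c])
        cv2.imwrite('pics/caddy_top.png',cv2.resize(im[100:235,260:360,::-1],None,fx=5,fy=4.4,interpolation=cv2.INTER_CUBIC))
    m=(W[...,2]>.028)&(W[...,2]<.046)&(np.hypot(W[...,0]-.62,0)<.15)&(hsv[...,0]<20)&(hsv[...,1]>80)
    k,l=cv2.connectedComponents(m.astype(np.uint8))
    c=(152,162) if n=='top' else (234,375)
    q=W[l==l[c]][:,:2];print(len(q),'z',np.median(W[l==l[c]][:,2]),cv2.minAreaRect((q*1000).astype(np.float32)))
E
```

```text
top pile [0.57083861 0.32642811 0.03347903] [ 12 135 102]
cupl [0.47300299 0.1399809  0.10761854] [ 67 136 105]
caddyfloor [ 0.59499774 -0.11257492  0.02294714] [ 22  79 172]
front [ 0.60242781 -0.01612673  0.07093815] [ 40   9 167]
cab [ 0.57417753 -0.32572269  0.08660423] [ 17  97 137]
table [ 0.27974276  0.11348944 -0.00330623] [135   5 103]
720 z 0.03606273825540668 ((573.0654296875, 327.83453369140625), (120.27307891845703, 59.75531005859375), 24.11086654663086)
scene pile [0.58440913 0.32167335 0.03604344] [ 14 142 111]
950 z 0.03701643144985207 ((573.6403198242188, 329.56451416015625), (118.99702453613281, 63.19925308227539), 24.12827491760254)
```

View pics/crop_scene.png

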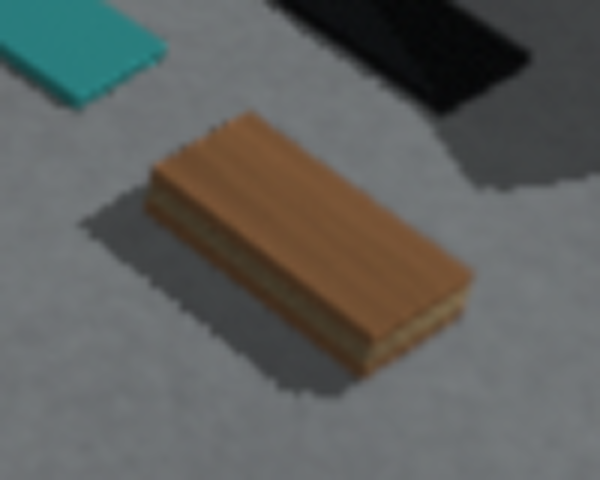

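View pics/caddy_top.png

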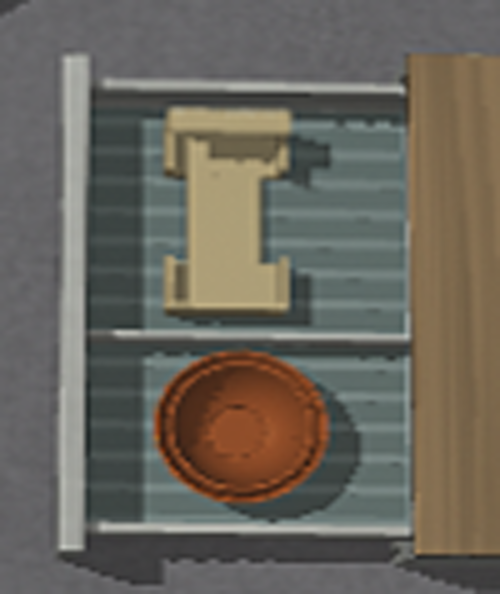

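```bash
python3 - <<'E'
from h import *
from scipy.optimize import minimize
for n in('top','scene'):
    p=dict(np.load(f'{n}.npz'));W=p['W'];hsv=cv2.cvtColor(p['image'],cv2.COLOR_RGB2HSV)
    c=(147,306) if n=='top' else (258,203)
    m=(hsv[...,0]>17)&(hsv[...,0]<30)&(hsv[...,1]>55)&(W[...,0]>.45)&(W[...,0]<.75)&(W[...,1]<0)&(W[...,1]>-.2)
    k,l=cv2.connectedComponents(m.astype(np.uint8));m=l==l[c]
    q=W[m];print(n,len(q),np.nanpercentile(q[:,2],[1,50,99]))
    for z0,z1 in((.018,.036),(.04,.05),(.058,.074)):
        s=q[(q[:,2]>z0)&(q[:,2]<z1)];print(z0,len(s),np.median(s[:,2]),s[:,0].min(),s[:,0].max(),s[:,1].min(),s[:,1].max())
        print(cv2.minAreaRect((s[:,:2]*1000).astype(np.float32)))
    # drawer front top at z .072
    f=W[(W[...,2]>.064)&(W[...,2]<.079)&(W[...,1]>-.06)&(W[...,1]<.03)&(W[...,0]>.3)&(W[...,0]<.8)]
    print('front',len(f),cv2.minAreaRect((f[:,:2]*1000).astype(np.float32)))
    # silhouette mask fit: model of caddy as boxes, IoU
    Y=np.array
    def boxes(w):
        x=.0325
        return [(-.022,.022,-.067,.067,.016,.027),(-.0365,.0365,.063,.067,.016,.066),(-.0365,.0365,.051,.067,.062,.066),
        (-.0365,.0365,-.067,-.063,.016,.045)]+[(a,b,s0,s1,.016,.045) for a,b in((-.0365,-.0325),(.0325,.0365)) for s0,s1 in((-.067,-.031),(.031,.067))]+[(-.0325,.0325,s0,s1,.016,.027) for s0,s1 in((-.067,-.031),(.031,.067))]
    S=4
    r0,r1=np.where(m.any(1))[0][[0,-1]]+[-6,7];c0,c1=np.where(m.any(0))[0][[0,-1]]+[-6,7]
    big=cv2.resize(m[r0:r1,c0:c1].astype(np.float32),None,fx=S,fy=S,interpolation=cv2.INTER_LINEAR)>.5
    def render(v):
        cx,cy,yaw=v;o=np.zeros(big.shape,np.uint8)
        ex=Y([np.sin(yaw),-np.cos(yaw)]);ey=Y([np.cos(yaw),np.sin(yaw)])
        for b in boxes(0):
            P=[np.r_[Y([cx,cy])+a*ex+d*ey,z] for a in b[:2] for d in b[2:4] for z in b[4:]]
            uv=(proj(p,P)-[c0,r0]+.5)*S-.5
            cv2.fillConvexPoly(o,cv2.convexHull(uv.astype(np.float32)).round().astype(int),1)
        return o>0
    def cost(v): 
        o=render(v*Y([1,1,1]));return (o^big).sum()/big.sum()
    best=min((minimize(cost,Y([.595+a,-.113+b,0.02*k]),method='Nelder-Mead',options=dict(initial_simplex=Y([.595+a,-.113+b,.02*k])+Y([[0,0,0],[.006,0,0],[0,.006,0],[0,0,.03]]))) for a in(-.005,.005) for b in(-.004,.004) for k in(-1,1)),key=lambda r:r.fun)
    print('fit',best.x,best.fun)
E
```

```text
top 955 [0.01745902 0.02774681 0.06892229]
0.018 719 0.0264323996000385 0.5188982707725386 0.6665643182971077 -0.14726598077265915 -0.07183055557729316
((592.6692504882812, -109.64300537109375), (147.65513610839844, 75.43541717529297), 0.11162430047988892)
0.04 73 0.04404393757101976 0.5197729586645855 0.6410562352361806 -0.14375380758219092 -0.07121328825651027
((580.4950561523438, -107.59407806396484), (72.52567291259766, 121.30123138427734), 89.84864044189453)
0.058 113 0.06520248935090034 0.6358716486670485 0.6531255586938742 -0.14238579718056782 -0.07257865258025789
((644.9412841796875, -107.44139099121094), (69.85077667236328, 16.070947647094727), 88.08292388916016)
front 579 ((519.239013671875, -32.262184143066406), (336.4959411621094, 49.45249938964844), 0.7897931337356567)
fit [ 0.58673582 -0.10801555  0.00904589] 0.05440753335077164
scene 1260 [0.02233599 0.02996032 0.06784543]
0.018 691 0.027242203523175183 0.5188136482543724 0.6040034758056552 -0.1420272709807056 -0.07141648056107883
((561.7059936523438, -106.87791442871094), (70.57279205322266, 84.74128723144531), 88.81029510498047)
0.04 175 0.04440365350709907 0.5182355151886434 0.6555934173732696 -0.1424515587853075 -0.07031518702242813
((586.7376708984375, -105.93898010253906), (137.12892150878906, 72.12112426757812), 0.6685887575149536)
0.058 273 0.06559534507953398 0.6361508478722148 0.6558562603726655 -0.14186719309286472 -0.07018597717459503
((645.8719482421875, -105.90277099609375), (71.46003723144531, 19.28858757019043), 87.7524642944336)
front 706 ((521.1103515625, -11.482596397399902), (16.849435806274414, 341.1335144042969), 89.98121643066406)
fit [ 5.84208505e-01 -1.06211324e-01 -3.39772619e-04] 0.2537180249851279
```

```bash
cat >> h.py <<'E'
def pose():
    s=sensors.state();return np.array(s['tool_pos']),R.from_quat(s['ee_rot']),s
def down(yaw_jaw,tilt=0):
    # tool y = -z world ; tool x horizontal at yaw ; tilt about tool x
    x=np.array([np.cos(yaw_jaw),np.sin(yaw_jaw),0]);y=np.array([0,0,-1.]);z=np.cross(x,y)
    return R.from_matrix(np.c_[x,y,z])*R.from_rotvec([tilt,0,0])
def rel(pos,rot):
    p,r,s=pose();d=r.inv().apply(np.array(pos)-p)*100;v=(r.inv()*rot).as_rotvec()
    print('turn',v.round(4),'shift cm',d.round(2),'deg',np.degrees(np.linalg.norm(v)).round(1));return v,d
E
python3 - <<'E'
from h import *
W=np.load('top.npz')['W']
ok=(W[...,2]>.05)&(W[...,1]>.3)&(W[...,0]>.3)
q=W[ok]
for a in np.arange(.3,.85,.05):
    print(round(a,2),[round(float(np.nanmax(np.r_[0,q[(abs(q[:,0]-a)<.025)&(abs(q[:,1]-b)<.025)][:,2]])),2) for b in np.arange(.3,.8,.05)])
p,r,s=pose();print(p,r.as_matrix().round(3))
b=np.radians(24.11)
for k in(b+np.pi/2,b-np.pi/2):
    rel([.573,.3285,.17],down(k))
for n in('top','scene'):
    W=np.load(n+'.npz')['W']
    f=W[(W[...,2]>.066)&(W[...,2]<.077)&(W[...,1]>-.024)&(W[...,1]<.01)&(W[...,0]>.36)&(W[...,0]<.68)]
    c=np.polyfit(f[:,0],f[:,1],1);print(n,len(f),'front slope',c,np.polyval(c,.52),f[:,1].min(),f[:,1].max(),f[:,0].min(),f[:,0].max())
E
```

```text
0.3 [0.0, 0.0, 0.0, 0.0, 0.0, 0.19, 0.19, 0.19, 0.19, 0.18]
0.35 [0.0, 0.0, 0.0, 0.0, 0.0, 0.18, 0.18, 0.18, 0.18, 0.18]
0.4 [0.0, 0.0, 0.0, 0.0, 0.0, 0.18, 0.18, 0.2, 0.18, 0.18]
0.45 [0.0, 0.0, 0.0, 0.0, 0.0, 0.18, 0.18, 0.2, 0.18, 0.18]
0.5 [0.0, 0.0, 0.0, 0.0, 0.0, 0.18, 0.18, 0.18, 0.18, 0.18]
0.55 [0.0, 0.0, 0.0, 0.0, 0.0, 0.18, 0.18, 0.18, 0.18, 0.18]
0.6 [0.0, 0.0, 0.0, 0.0, 0.0, 0.18, 0.18, 0.18, 0.18, 0.17]
0.65 [0.0, 0.0, 0.0, 0.0, 0.0, 0.0, 0.11, 0.13, 0.1, 0.0]
0.7 [0.0, 0.0, 0.0, 0.0, 0.0, 0.0, 0.14, 0.14, 0.13, 0.0]
0.75 [0.0, 0.0, 0.0, 0.0, 0.0, 0.0, 0.16, 0.16, 0.0, 0.0]
0.8 [0.0, 0.0, 0.0, 0.0, 0.0, 0.0, 0.17, 0.17, 0.0, 0.0]
[0.22823841 0.60863206 0.20550243] [[ 0.351 -0.    -0.936]
 [ 0.936  0.     0.351]
 [ 0.    -1.     0.   ]]
turn [-0.     -0.7796  0.    ] shift cm [-14.12   3.55 -42.12] deg 44.7
turn [-1.000e-04  2.362e+00 -0.000e+00] shift cm [-14.12   3.55 -42.12] deg 135.3
top 522 front slope [-0.00362624 -0.01336233] -0.01524797585146829 -0.02276912207632623 -0.007530537085899566 0.36178628886509906 0.6799411094484344
scene 637 front slope [-0.00085356 -0.01219056] -0.012634406020134409 -0.019925340343246303 -0.003322781963357249 0.3613978325907468 0.6799582320099233
```

```bash
python3 -m creep '[[0,0,0,-4,-4,-2,9.4],[0,0,0,-8,-5,-3,9.4],[0,-0.1,0,-11,-5,-6,9.4],[0,-0.2,0,-12,-5,-10,9.4],[0,-0.3,0,-13,-5,-14,9.4],[0,-0.4,0,-13.5,-4,-18,9.4],[0,-0.5,0,-14,-3,-22,9.4],[0,-0.6,0,-14.1,-2,-26,9.4],[0,-0.7,0,-14.1,-1,-30,9.4],[0,-0.78,0,-14.1,0,-34,9.4],[0,-0.78,0,-14.1,1,-38,9.4],[0,-0.78,0,-14.1,1.5,-42.1,9.4]]'
python3 -m creep '[[0,0,0,0,0,-0.5,9.4]]'; python3 - <<'E'
from h import *
rel([.573,.3285,.19],down(np.radians(114.1)))
p=cams.get_image('wrist');cv2.imwrite('pics/w1.png',p['image'][...,::-1])
np.savez('w1.npz',W=cloud(p),**{k:p[k] for k in('image','depth','K','D','rvec','tvec')})
print([(q['point'],q['conf']) for q in find_in(p,'board_top_c')])
E
```

```text
t: 2.45
tool_pos: [0.5656, 0.3306, 0.1907]
ee_rot: [-0.384, -0.593, 0.594, 0.385]
wrist_force: [-0.9, 0.3, 0.7]
grip_width: 0.999
t: 2.53
tool_pos: [0.5777, 0.325, 0.1889]
ee_rot: [-0.389, -0.59, 0.593, 0.386]
wrist_force: [0.8, -0.2, 0.2]
grip_width: 1.0
turn [-0.0001 -0.0095 -0.006 ] shift cm [ 0.51 -0.11  0.29] deg 0.6
[([171.4, 261.3], 0.98), ([33.4, 283.5], 0.86), ([94.2, 391.4], 0.73)]
```

View pics/w1.png

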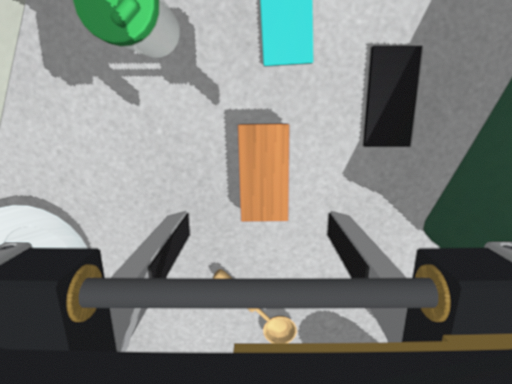

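The wrist view shows the brown pile at (171,264), between the open fingers. I'll measure it from this picture.

```bash
python3 - <<'E'
from h import *
p=dict(np.load('w1.npz'));W=p['W'];hsv=cv2.cvtColor(p['image'],cv2.COLOR_RGB2HSV)
m=((hsv[...,0]<18)&(hsv[...,1]>80)&(W[...,2]>.025)&(W[...,2]<.048)).astype(np.uint8)
k,l=cv2.connectedComponents(m);m=l==l[171,264]
q=W[m];print(len(q),np.median(q[:,2]),cv2.minAreaRect((q[:,:2]*1000).astype(np.float32)))
c=max(cv2.findContours(m.astype(np.uint8),0,cv2.CHAIN_APPROX_NONE)[0],key=len).reshape(-1,2)
print(cv2.minAreaRect((ray_at_z(p,c,.037)[:,:2]*1000).astype(np.float32)))
p_,r,s=pose();print(p_,r.as_matrix().round(3).tolist(), s['t'])
E
```

```text
4770 0.03650823999807268 ((572.8450927734375, 328.838623046875), (119.38511657714844, 59.5395393371582), 24.860002517700195)
((572.541748046875, 328.7340393066406), (119.1981430053711, 59.24725341796875), 24.71039581298828)
[0.5720797  0.33058305 0.18962505] [[-0.405, -0.002, -0.914], [0.914, -0.001, -0.405], [-0.001, -1.0, 0.002]] 2.6333
```

```bash
python3 - <<'E'
from h import *
rel([.5728,.3288,.05],down(np.radians(114.7)))
E
```

```text
turn [-0.0021 -0.0143 -0.0006] shift cm [-0.18 13.96 -0.02] deg 0.8
```

```bash
python3 -m creep '[[0,-0.014,0,-0.18,3,0,9.4],[-0.002,-0.014,0,-0.18,6,0,9.4],[-0.002,-0.014,0,-0.18,9,0,9.4],[-0.002,-0.014,0,-0.18,11,0,9.4],[-0.002,-0.014,0,-0.18,13,0,9.4],[-0.002,-0.014,0,-0.18,14,0,9.4],[-0.002,-0.014,0,-0.18,14,0,9.4],[-0.002,-0.014,0,-0.18,14,0,9.4]]'
python3 - <<'E'
from h import *
rel([.5728,.3288,.0048],down(np.radians(114.7)))
E
```

```text
t: 3.3
tool_pos: [0.5717, 0.3299, 0.0502]
ee_rot: [-0.381, -0.596, 0.596, 0.381]
wrist_force: [-0.7, 0.5, 0.5]
grip_width: 0.999
turn [-0.0002  0.001   0.0001] shift cm [-0.14  4.54 -0.05] deg 0.1
```

```bash
python3 -m creep '[[0,0,0,-0.1,1.5,-0.1,9.4],[0,0,0,-0.1,3,-0.1,9.4],[0,0,0,-0.1,4,-0.1,9.4],[0,0,0,-0.1,4.5,-0.1,9.4],[0,0,0,-0.1,4.5,-0.1,9.4],[0,0,0,-0.1,4.5,-0.1,9.4]]'
python3 - <<'E'
from h import *
rel([.5728,.3288,.0048],down(np.radians(114.7)))
E
```

```text
t: 3.8
tool_pos: [0.5732, 0.3296, 0.0053]
ee_rot: [0.381, 0.596, -0.596, -0.381]
wrist_force: [0.0, 0.1, 0.5]
grip_width: 1.0
turn [0.0001 0.0011 0.0001] shift cm [-0.05  0.05  0.07] deg 0.1
```

```bash
python3 -m creep '[[0,0,0,-0.05,0,0,8],[0,0,0,-0.05,0,0,7],[0,0,0,-0.05,0,0,6.4],[0,0,0,-0.05,0,0,6],[0,0,0,-0.05,0,0,5.5],[0,0,0,-0.05,0,0,5],[0,0,0,-0.05,0,0,5],[0,0,0,-0.05,0,0,5],[0,0,0,-0.05,0,0,5],[0,0,0,-0.05,0,0,5],[0,0,0,-0.05,0,0,5]]' 35
python3 - <<'E'
from h import *
p=cams.get_image('wrist');cv2.imwrite('pics/w2.png',p['image'][...,::-1])
E
```

```text
t: 4.72
tool_pos: [0.5736, 0.3291, 0.0056]
ee_rot: [0.381, 0.596, -0.595, -0.381]
wrist_force: [0.2, -1.2, 3.0]
grip_width: 0.635
```

View pics/w2.png

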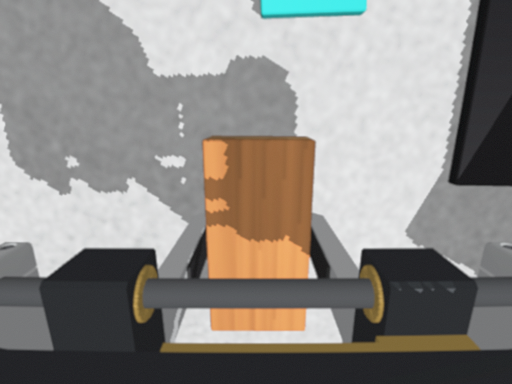

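The fingers stopped at 59.7 mm on the pile, whose near and far edges sit at rows 137 and 330, evenly between the pads. Now I'll lift it and check.

```bash
python3 -m creep '[[0,0,0,0,-0.5,0,5],[0,0,0,0,-1.5,0,5],[0,0,0,0,-3,0,5],[0,0,0,0,-5,0,5],[0,0,0,0,-7,0,5],[0,0,0,0,-9,0,5],[0,0,0,0,-11,0,5],[0,0,0,0,-13,0,5],[0,0,0,0,-15,0,5],[0,0,0,0,-16,0,5],[0,0,0,0,-16,0,5],[0,0,0,0,-16,0,5]]'
python3 - <<'E'
from h import *
p=cams.get_image('scene');x=proj(p,[.573,.329,.16])[0].astype(int);print(x)
cv2.imwrite('pics/s3.png',cv2.resize(p['image'][max(0,x[1]-80):x[1]+60,x[0]-80:x[0]+80,::-1],None,fx=4,fy=4,interpolation=cv2.INTER_CUBIC))
rel([.584,-.1065,.2],down(np.pi/2))
E
```

```text
t: 5.77
tool_pos: [0.5734, 0.3291, 0.1657]
ee_rot: [0.381, 0.596, -0.595, -0.381]
wrist_force: [0.5, -1.3, -1.9]
grip_width: 0.631
[386 191]
turn [-1.200e-03  4.322e-01 -3.000e-04] shift cm [-39.98  -3.51  17.22] deg 24.8
```

View pics/s3.png

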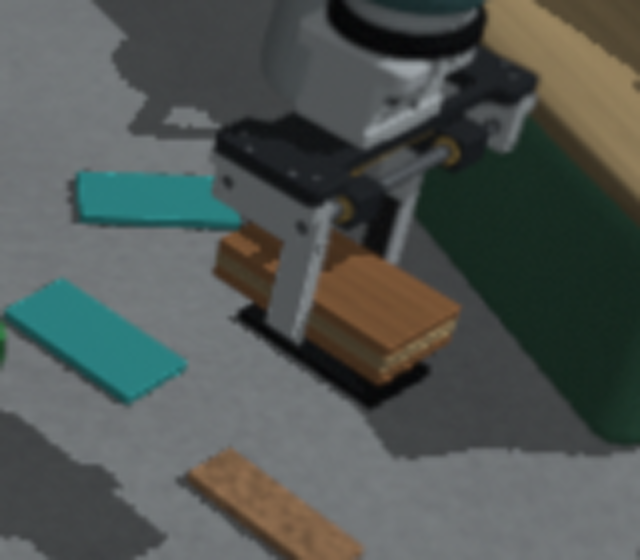

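All three boards came up together and the cork stand is empty at (510,280) in the crop. I'll carry the pile over the caddy, staying above the cup.

```bash
python3 -m creep '[[0,0,0,-1,-1,0.5,5],[0,0.04,0,-4,-2,2,5],[0,0.08,0,-7,-3.5,3.5,5],[0,0.12,0,-11,-3.5,5,5],[0,0.16,0,-15,-3.5,6.5,5],[0,0.2,0,-19,-3.5,8.2,5],[0,0.24,0,-23,-3.5,10,5],[0,0.28,0,-27,-3.5,12,5],[0,0.32,0,-31,-3.5,13.5,5],[0,0.36,0,-35,-3.5,15.2,5],[0,0.4,0,-38,-3.5,16.5,5],[0,0.432,0,-39.5,-3.5,17,5]]'
python3 -m creep '[[0,0,0,0,0,0,5],[0,0,0,0,0,0,5]]'
python3 - <<'E'
from h import *
rel([.5865,-.1065,.2],down(np.pi/2))
p=cams.get_image('wrist');cv2.imwrite('pics/w4.png',p['image'][...,::-1])
np.savez('w4.npz',W=cloud(p),**{k:p[k] for k in('image','depth','K','D','rvec','tvec')})
p=cams.get_image('scene');cv2.imwrite('pics/s4.png',p['image'][...,::-1])
E
```

```text
t: 6.82
tool_pos: [0.5817, -0.11, 0.1995]
ee_rot: [0.503, 0.495, -0.5, -0.502]
wrist_force: [-0.2, -0.9, -1.1]
grip_width: 0.634
t: 6.98
tool_pos: [0.5801, -0.1129, 0.1988]
ee_rot: [0.504, 0.493, -0.5, -0.503]
wrist_force: [-0.3, 0.8, -0.9]
grip_width: 0.633
turn [-0.006  -0.0139 -0.0063] shift cm [ 0.65 -0.13 -0.63] deg 0.9
```

View pics/w4.png

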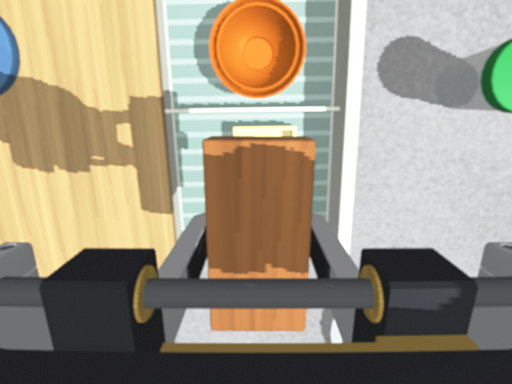

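View pics/s4.png

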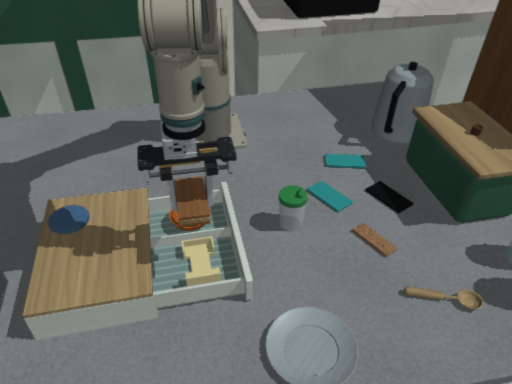

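```bash
python3 - <<'E'
from h import *
p=dict(np.load('w4.npz'));W=p['W'];hsv=cv2.cvtColor(p['image'],cv2.COLOR_RGB2HSV)
f=W[(W[...,2]>.066)&(W[...,2]<.077)&(W[...,1]>-.03)&(W[...,1]<.01)&(W[...,0]>.36)&(W[...,0]<.75)&(np.arange(384)[:,None]<235)]
c=np.polyfit(f[:,0],f[:,1],1);print(len(f),c,np.percentile(f[:,1],[1,50,99]),f[:,0].min(),f[:,0].max(),cv2.minAreaRect((f[:,:2]*1000).astype(np.float32)))
f=W[(W[...,2]>.08)&(W[...,2]<.09)&(W[...,1]>-.23)&(W[...,1]<-.17)&(W[...,0]>.36)&(W[...,0]<.75)]
b=np.arange(.38,.6,.02);e=[np.percentile(f[abs(f[:,0]-x)<.005][:,1],99) if (abs(f[:,0]-x)<.005).sum()>3 else np.nan for x in b];print('cab edge',np.round(e,4))
y=(hsv[...,0]>17)&(hsv[...,0]<35)&(hsv[...,1]>30)&(W[...,2]>.038)&(W[...,2]<.052)&(W[...,1]>-.16)&(W[...,1]<-.05)&(W[...,0]>.45)&(W[...,0]<.65)
y[200:]=0
q=W[y];print('near wall',len(q),np.percentile(q,[1,50,99],axis=0).round(4))
y=(W[...,2]>.053)&(W[...,2]<.065)&(W[...,1]>-.19)&(W[...,1]<-.03)&(W[...,0]>.45)&(W[...,0]<.56);y[200:]=0
q=W[y];c=np.polyfit(q[:,1],q[:,0],1);print('partition',len(q),c,np.polyval(c,-.107))
# held pile
pp,r,s=pose();m=(hsv[...,0]<18)&(hsv[...,1]>80)&(W[...,2]>.2)&(W[...,2]<.26)
q=r.inv().apply(W[m]-pp);print('pile in tool',len(q),np.percentile(q,[1,50,99],axis=0).round(4))
E
```

```text
3526 [-0.00343901 -0.01365922] [-0.02241141 -0.01555904 -0.00718865] 0.39804476539150824 0.6451692969824878 ((521.6212158203125, -14.012347221374512), (17.266796112060547, 247.125244140625), 89.90055084228516)
cab edge [    nan -0.2114 -0.2113 -0.2112 -0.2118 -0.2116 -0.2115 -0.2116 -0.2115
 -0.2112 -0.2114]
near wall 120 [[ 0.5193 -0.1427  0.0387]
 [ 0.5203 -0.1162  0.0444]
 [ 0.5302 -0.0725  0.0457]]
partition 569 [-0.00910947  0.46924628] 0.47022099078367685
pile in tool 16926 [[-0.034  -0.0322 -0.0567]
 [-0.005  -0.0307  0.0188]
 [ 0.024  -0.0289  0.061 ]]
```

```bash
python3 -m creep '[[0,-0.014,-0.006,0.5,0,-0.5,5],[-0.006,-0.014,-0.006,0.6,0,-0.6,5],[-0.006,-0.014,-0.006,0.6,0,-0.6,5],[-0.006,-0.014,-0.006,0.6,0,-0.6,5],[-0.006,-0.014,-0.006,0.6,0,-0.6,5]]'
python3 - <<'E'
from h import *
rel([.5865,-.107,.2],down(np.pi/2))
p=cams.get_image('wrist');W=cloud(p);hsv=cv2.cvtColor(p['image'],cv2.COLOR_RGB2HSV)
pp,r,s=pose();print(pp)
m=(hsv[...,0]<18)&(hsv[...,1]>80)&(W[...,2]>.2)&(W[...,2]<.26)
k,l=cv2.connectedComponents(m.astype(np.uint8));m=l==l[200,260]
q=r.inv().apply(W[m]-pp);print('pile in tool',len(q),np.percentile(q,[.1,1,50,99,99.9],axis=0).round(4))
# end edges rows along center columns
rows=np.where(m[:,240:280].mean(1)>.5)[0];print(rows[0],rows[-1])
for rr in (rows[0],rows[-1]): print((r.inv().apply(ray_at_z(p,[[258,rr]],pp[2]+.031)-pp)).round(4))
for n in('top','scene'):
  p=cams.get_image(n);W=cloud(p);hsv=cv2.cvtColor(p['image'],cv2.COLOR_RGB2HSV)
  m=(hsv[...,0]<18)&(hsv[...,1]>80)&(W[...,2]>.218)&(W[...,2]<.245)&(abs(W[...,0]-.585)<.09)&(abs(W[...,1]+.107)<.05)
  q=r.inv().apply(W[m]-pp);print(n,'pile in tool',len(q),np.percentile(q,[1,50,99],axis=0).round(4))
E
```

```text
t: 7.5
tool_pos: [0.5872, -0.1014, 0.199]
ee_rot: [0.498, 0.503, -0.501, -0.498]
wrist_force: [-0.5, -0.8, -1.3]
grip_width: 0.636
turn [0.0011 0.0077 0.0026] shift cm [-0.56 -0.1   0.08] deg 0.5
[ 0.5871738  -0.1017108   0.19899078]
pile in tool 14883 [[-0.0298 -0.0338 -0.0212]
 [-0.0289 -0.0325 -0.0203]
 [-0.0001 -0.031   0.0236]
 [ 0.029  -0.0289  0.06  ]
 [ 0.0297 -0.0167  0.0602]]
138 277
[[-0.0001 -0.0311  0.0606]]
[[-0.0001 -0.031  -0.0209]]
top pile in tool 79 [[ 0.0167 -0.0358 -0.0339]
 [ 0.0226 -0.0318  0.0239]
 [ 0.0281 -0.0256  0.0592]]
scene pile in tool 1248 [[-0.0292 -0.0336 -0.0603]
 [-0.0003 -0.0312 -0.0111]
 [ 0.0292 -0.0228  0.057 ]]
```

```bash
cat >> h.py <<'E'
CX,CY,CZ=.5865,-.107,.027
OFF=np.array([0,-.0175,.0004])  # pile centre in tool frame
def tcp_for(th,ytop,zb):
    # far-top corner Y (caddy), far-bottom z, tilt th
    s,c=np.sin(th),np.cos(th)
    bf=np.array([ytop-.027*s,zb])
    C=bf+np.array([-.06*c+.0135*s,.06*s+.0135*c])
    r=down(np.pi/2,th)
    return np.array([CX+C[0],CY,CZ+C[1]])-r.apply(OFF),r
def report():
    p,r,s=pose();C=p+r.apply(OFF)-[CX,CY,CZ]
    M=r.as_matrix();f=-M[:,2];up=-M[:,1]
    k=lambda a,b:(C+a*f+b*up)[[0,2]].round(4)*1000
    print('t',s['t'],'lat mm',round(C[1]*1e3,1),'topfar',k(.06,.0135),'botfar',k(.06,-.0135),'botnear',k(-.06,-.0135),'tilt',round(float(np.arcsin(-f[2])),3),'yaw',round(float(np.arctan2(f[1],f[0])),4),'F',np.round(s['wrist_force'],1),'g',round(s['grip_width'],3))
E
python3 - <<'E'
from h import *
report();rel(*tcp_for(.21,.046,.06))
E
```

```text
t 7.65 lat mm 4.9 topfar [ 60.2 203.1] botfar [ 60.3 176.1] botnear [-59.7 175.9] tilt -0.001 yaw 0.0066 F [ 0.  -0.6 -2. ] g 0.64
turn [0.2111 0.0068 0.0018] shift cm [-0.51 10.35  1.96] deg 12.1
```

```bash
python3 -m creep '[[0.05,0.007,0.002,-0.2,1,0.3,5],[0.1,0.007,0.002,-0.5,3,0.8,5],[0.15,0.007,0.002,-0.5,5,1.3,5],[0.2,0.007,0.002,-0.5,7,1.8,5],[0.21,0.007,0.002,-0.5,9,1.95,5],[0.21,0.007,0.002,-0.5,10.3,1.95,5],[0.21,0.007,0.002,-0.5,10.3,1.95,5],[0.21,0.007,0.002,-0.5,10.3,1.95,5],[0.21,0.007,0.002,-0.5,10.3,1.95,5],[0.21,0.007,0.002,-0.5,10.3,1.95,5]]'
python3 - <<'E'
from h import *
report();rel(*tcp_for(.21,.046,.06));rel(*tcp_for(.21,.046,.004))
for n in('scene','wrist'):
    p=cams.get_image(n);im=p['image']
    if n=='scene': im=cv2.resize(im[170:310,110:290],None,fx=4,fy=4,interpolation=cv2.INTER_CUBIC)
    cv2.imwrite(f'pics/{n}5.png',im[...,::-1])
E
```

```text
t: 8.48
tool_pos: [0.5688, -0.1072, 0.0975]
ee_rot: [-0.446, -0.446, 0.549, 0.549]
wrist_force: [1.0, 0.1, -1.1]
grip_width: 0.636
t 8.4833 lat mm -0.2 topfar [47.  88.7] botfar [41.4 62.2] botnear [-76.   86.8] tilt 0.206 yaw -0.0005 F [ 1.   0.1 -1.1] g 0.636
turn [ 0.0041 -0.0005 -0.0006] shift cm [0.02 0.22 0.06] deg 0.2
turn [ 0.0041 -0.0005 -0.0006] shift cm [ 0.02  5.7  -1.08] deg 0.2
```

View pics/scene5.png

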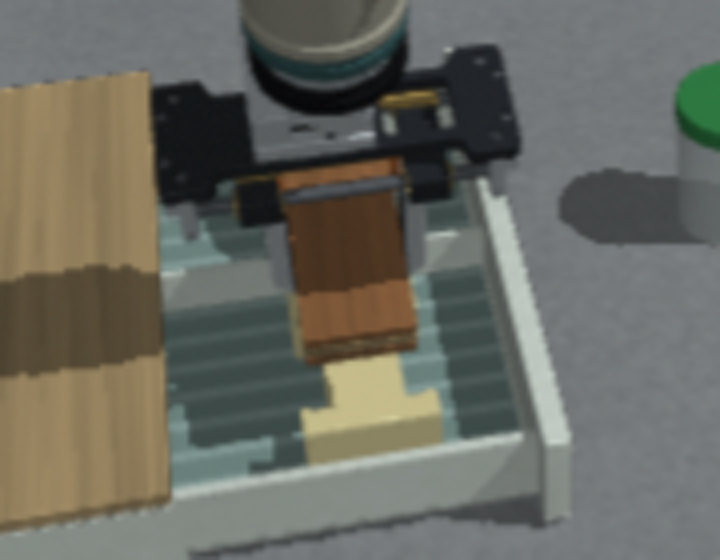

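View pics/wrist5.png

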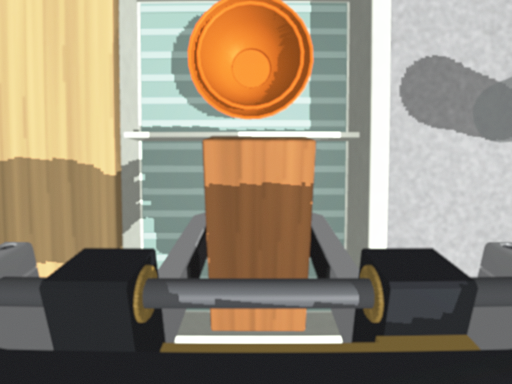

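Tilted with the far end down, the pile is centred over the caddy (scene crop, end face at (360,345) in front of the lip at (370,415)). I'll lower it in two stages.

```bash
python3 -m creep '[[0.004,0,0,0.02,1,-0.19,5],[0.004,0,0,0.02,2,-0.38,5],[0.004,0,0,0.02,3,-0.57,5],[0.004,0,0,0.02,4,-0.75,5],[0.004,0,0,0.02,4,-0.75,5],[0.004,0,0,0.02,4,-0.75,5]]'
python3 - <<'E'
from h import *
report();rel(*tcp_for(.21,.045,.004))
p=cams.get_image('scene');im=cv2.resize(p['image'][200:310,130:270],None,fx=5,fy=5,interpolation=cv2.INTER_CUBIC)
cv2.imwrite(f'pics/s6.png',im[...,::-1])
E
```

```text
t: 9.08
tool_pos: [0.5668, -0.1068, 0.0554]
ee_rot: [-0.444, -0.444, 0.55, 0.55]
wrist_force: [1.2, 0.2, -1.0]
grip_width: 0.637
t 9.0833 lat mm 0.2 topfar [45.1 46.1] botfar [39.4 19.7] botnear [-77.9  45.1] tilt 0.213 yaw -0.0002 F [ 1.2  0.2 -1. ] g 0.637
turn [-0.0028 -0.0002 -0.0002] shift cm [-0.02  1.56 -0.33] deg 0.2
```

View pics/s6.png

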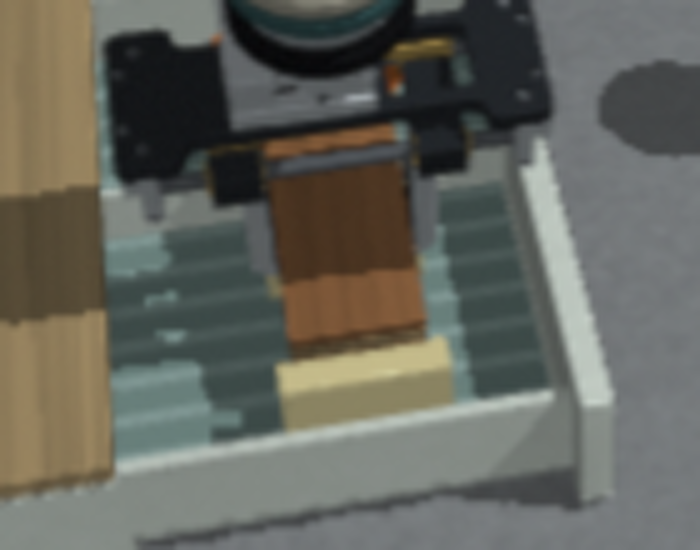

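The picture hints at more room on the right (lip (278..450), boards (287..425)), so I'll check the lateral alignment properly.

```bash
python3 - <<'E'
from h import *
report()
p0,r,s=pose();C=p0+r.apply(OFF)
M=r.as_matrix();f=-M[:,2];up=-M[:,1];l=M[:,0]
p=cams.get_image('scene');im=cv2.resize(p['image'][200:310,130:270],None,fx=5,fy=5,interpolation=cv2.INTER_CUBIC)[...,::-1].copy()
def draw(P,col):
    uv=((proj(p,P)-[130,200]+.5)*5-.5);cv2.polylines(im,[uv.round().astype(int)],True,col,1)
draw([C+a*.06*f+b*.03*l+.0135*up for a,b in((1,1),(1,-1),(-1,-1),(-1,1))],(255,0,0))
draw([C+.06*f+b*.03*l+a*.0135*up for a,b in((1,1),(1,-1),(-1,-1),(-1,1))],(255,0,0))
draw([[CX+x,CY+y,.066] for x,y in((.051,.0365),(.051,-.0365),(.067,-.0365),(.067,.0365))],(0,0,255))
draw([[CX+.067,CY+y,z] for z,y in((.066,.0365),(.066,-.0365),(.027,-.0365),(.027,.0365))],(0,0,255))
cv2.imwrite('pics/s7.png',im)
W=cloud(p);hsv=cv2.cvtColor(p['image'],cv2.COLOR_RGB2HSV)
m=(hsv[...,0]<18)&(hsv[...,1]>80)&(abs(W[...,0]-CX)<.1)&(abs(W[...,1]-CY)<.06)&(W[...,2]>.06)&(W[...,2]<.12)
q=r.inv().apply(W[m]-p0);q=q[(q[:,1]<-.028)&(q[:,2]<-.02)];print('boards tool x',np.percentile(q[:,0],[1,99]), 'z',q[:,2].min())
y=(hsv[...,0]>17)&(hsv[...,0]<30)&(hsv[...,1]>55)&(abs(W[...,1]-CY)<.06)&(W[...,0]>CX+.04)&(W[...,0]<CX+.075)&(W[...,2]>.055)
print('lip y',np.percentile(W[y][:,1],[1,99])-CY,'x',np.percentile(W[y][:,0],[1,99])-CX)
E
```

```text
t 9.1333 lat mm 0.1 topfar [45.7 46.9] botfar [40.  20.5] botnear [-77.3  45.7] tilt 0.211 yaw -0.0004 F [ 0.4 -0.4 -1.4] g 0.636
boards tool x [-0.02877678  0.0291051 ] z -0.06075818228900089
lip y [-0.03436267  0.0356396 ] x [0.04047036 0.06757004]
```

View pics/s7.png

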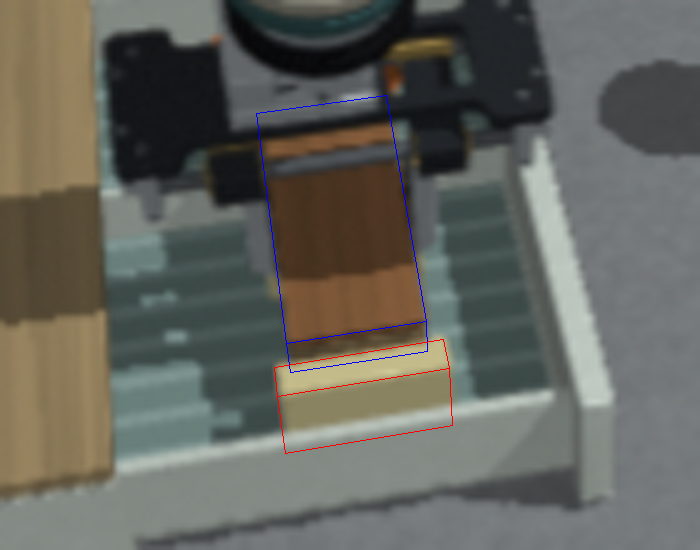

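```bash
sed -i 's/^CX,CY,CZ=.*/CX,CY,CZ=.5865,-.1064,.027/' h.py; python3 - <<'E'
from h import *
report();rel(*tcp_for(.21,.045,.0035))
E
```

```text
t 9.1833 lat mm -0.6 topfar [46.1 47.4] botfar [40.4 21. ] botnear [-76.9  46. ] tilt 0.21 yaw -0.0005 F [ 0.3  0.1 -1.2] g 0.637
turn [-0.0005 -0.0004 -0.0005] shift cm [ 0.06  1.73 -0.26] deg 0.0
```

```bash
python3 -m creep '[[0,0,0,0.06,0.4,-0.26,5],[0,0,0,0.06,0.8,-0.26,5],[0,0,0,0.06,1.2,-0.26,5],[0,0,0,0.06,1.5,-0.26,5],[0,0,0,0.06,1.7,-0.26,5],[0,0,0,0.06,1.7,-0.26,5],[0,0,0,0.06,1.7,-0.26,5]]'
python3 - <<'E'
from h import *
report();rel(*tcp_for(.21,.045,.0035));rel(*tcp_for(.21,.0605,.0035))
E
```

```text
t: 9.77
tool_pos: [0.5667, -0.1064, 0.0393]
ee_rot: [-0.445, -0.444, 0.55, 0.55]
wrist_force: [0.6, -0.4, -0.5]
grip_width: 0.635
t 9.7667 lat mm -0.0 topfar [45.  30.1] botfar [39.3  3.7] botnear [-78.   28.8] tilt 0.211 yaw -0.0005 F [ 0.6 -0.4 -0.5] g 0.635
turn [-0.0007 -0.0005 -0.0005] shift cm [ 0.    0.02 -0.01] deg 0.1
turn [-0.0007 -0.0005 -0.0005] shift cm [ 0.   -0.3  -1.52] deg 0.1
```

Far end is 4 mm above the floor, in front of the lip. I'll slide it in under the lip.

```bash
python3 -m creep '[[0,0,0,0,-0.06,-0.3,5],[0,0,0,0,-0.12,-0.6,5],[0,0,0,0,-0.18,-0.9,5],[0,0,0,0,-0.24,-1.2,5],[0,0,0,0,-0.3,-1.5,5],[0,0,0,0,-0.3,-1.5,5],[0,0,0,0,-0.3,-1.5,5]]'
python3 - <<'E'
from h import *
report()
for th,zb in((.15,.0035),(.1,.003),(.05,.002),(0,.0015)): rel(*tcp_for(th,.0612-.012*abs(th-.1)*(th<.1),zb))
p=cams.get_image('scene');im=cv2.resize(p['image'][200:310,130:270],None,fx=5,fy=5,interpolation=cv2.INTER_CUBIC)
cv2.imwrite(f'pics/s8.png',im[...,::-1])
E
```

```text
t: 10.35
tool_pos: [0.5822, -0.1064, 0.039]
ee_rot: [-0.445, -0.444, 0.55, 0.55]
wrist_force: [0.5, -0.7, -1.5]
grip_width: 0.637
t 10.35 lat mm 0.0 topfar [60.4 29.8] botfar [54.8  3.4] botnear [-62.5  28.5] tilt 0.211 yaw -0.0003 F [ 0.5 -0.7 -1.5] g 0.637
turn [-0.0606 -0.0003 -0.0006] shift cm [-0.    0.3  -0.26] deg 3.5
turn [-0.1106 -0.0003 -0.0006] shift cm [-0.    0.62 -0.45] deg 6.3
turn [-0.1606 -0.0003 -0.0006] shift cm [-0.    0.99 -0.61] deg 9.2
turn [-2.106e-01 -2.000e-04 -6.000e-04] shift cm [-0.    1.32 -0.76] deg 12.1
```

View pics/s8.png

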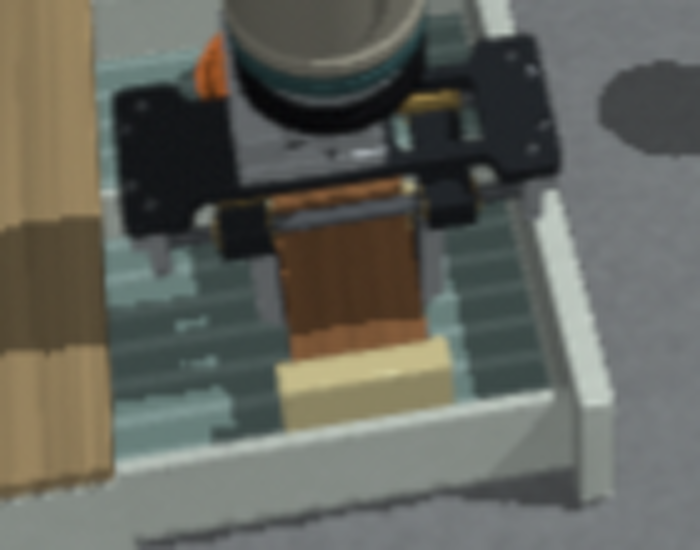

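The far end now disappears under the lip at (365,355), with no contact force. Next I'll lay it down.

```bash
python3 -m creep '[[-0.02,0,0,0,0.1,-0.09,5],[-0.04,0,0,0,0.2,-0.18,5],[-0.06,0,0,0,0.3,-0.26,5],[-0.085,0,0,0,0.46,-0.36,5],[-0.11,0,0,0,0.62,-0.45,5],[-0.11,0,0,0,0.62,-0.45,5],[-0.11,0,0,0,0.62,-0.45,5]]'
python3 - <<'E'
from h import *
report()
for th,zb in((.05,.0025),(0.02,.0015),(0,.0012)): rel(*tcp_for(th,.0612-.012*abs(th-.1)*(th<.1),zb))
E
```

```text
t: 10.98
tool_pos: [0.5846, -0.1065, 0.0322]
ee_rot: [-0.474, -0.474, 0.525, 0.525]
wrist_force: [0.4, 0.9, -0.6]
grip_width: 0.635
t 10.9833 lat mm -0.1 topfar [60.5 29.9] botfar [57.8  3.1] botnear [-61.6  15.3] tilt 0.102 yaw -0.0006 F [ 0.4  0.9 -0.6] g 0.635
turn [-0.0519 -0.0006 -0.0005] shift cm [ 0.01  0.35 -0.18] deg 3.0
turn [-0.0819 -0.0005 -0.0005] shift cm [ 0.01  0.62 -0.26] deg 4.7
turn [-0.1019 -0.0005 -0.0005] shift cm [ 0.01  0.77 -0.31] deg 5.8
```

```bash
python3 -m creep '[[-0.026,0,0,0.01,0.18,-0.09,5],[-0.052,0,0,0.01,0.35,-0.18,5],[-0.067,0,0,0.01,0.48,-0.22,5],[-0.082,0,0,0.01,0.62,-0.26,5],[-0.102,0,0,0.01,0.77,-0.31,5],[-0.102,0,0,0.01,0.77,-0.31,5],[-0.102,0,0,0.01,0.77,-0.31,5]]'
python3 - <<'E'
from h import *
report()
rel(*tcp_for(0,.0600,.0002))
p=cams.get_image('scene');im=cv2.resize(p['image'][200:310,130:270],None,fx=5,fy=5,interpolation=cv2.INTER_CUBIC)
cv2.imwrite(f'pics/s9.png',im[...,::-1])
p=cams.get_image('wrist');cv2.imwrite('pics/w9.png',p['image'][...,::-1])
E
```

```text
t: 11.57
tool_pos: [0.5869, -0.1064, 0.0242]
ee_rot: [-0.5, -0.5, 0.5, 0.5]
wrist_force: [-1.2, -0.1, -1.1]
grip_width: 0.635
t 11.5667 lat mm -0.0 topfar [60.  28.2] botfar [60.   1.2] botnear [-60.    1.3] tilt 0.001 yaw -0.0006 F [-1.2 -0.1 -1.1] g 0.635
turn [-0.0008 -0.0006 -0.0006] shift cm [ 0.   0.1 -0. ] deg 0.1
```

View pics/s9.png

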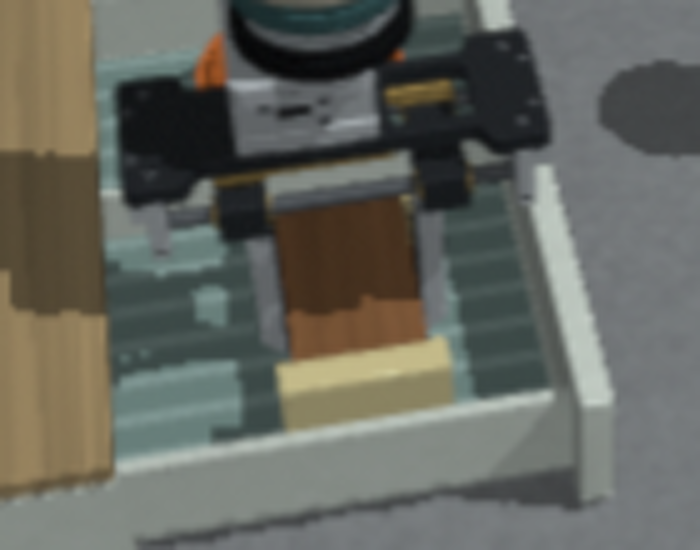

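View pics/w9.png

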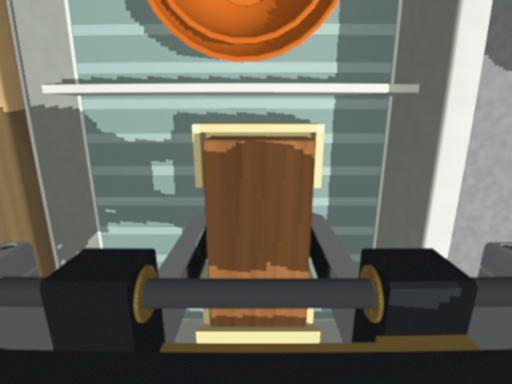

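The pile lies inside the walls (wrist view: walls at columns 198 and 320, boards 204–313). I'll lower the last millimetre and watch the force.

```bash
python3 -m creep '[[0,0,0,0,0.05,0,5],[0,0,0,0,0.1,0,5],[0,0,0,0,0.12,0,5],[0,0,0,0,0.12,0,5]]'
python3 - <<'E'
from h import *
report()
E
```

```text
t: 12.0
tool_pos: [0.5874, -0.1064, 0.023]
ee_rot: [0.5, 0.5, -0.5, -0.5]
wrist_force: [0.4, 0.2, -2.3]
grip_width: 0.636
t 12.0 lat mm 0.0 topfar [60.5 27. ] botfar [60.5  0. ] botnear [-59.5   0. ] tilt 0.0 yaw -0.0003 F [ 0.4  0.2 -2.3] g 0.636
```

```bash
python3 -m creep '[[0,0,0,0,0.05,0,5],[0,0,0,0,0.1,0,5],[0,0,0,0,0.1,0,5],[0,0,0,0,0.1,0,5]]'
python3 - <<'E'
from h import *
report()
E
```

```text
t: 12.33
tool_pos: [0.5875, -0.1064, 0.0225]
ee_rot: [0.5, 0.5, -0.5, -0.5]
wrist_force: [-0.4, -0.2, 5.7]
grip_width: 0.633
t 12.3333 lat mm 0.0 topfar [60.6 26.5] botfar [60.6 -0.5] botnear [-59.4  -0.5] tilt -0.0 yaw -0.0004 F [-0.4 -0.2  5.7] g 0.633
```

Force is up to +5.7 N, so the pile rests on the floor. Now I'll open slowly and look.

```bash
python3 -m creep '[[0,0,0,0,-0.03,0,6.2],[0,0,0,0,-0.03,0,6.4],[0,0,0,0,-0.03,0,6.7],[0,0,0,0,-0.03,0,7],[0,0,0,0,-0.03,0,7.4],[0,0,0,0,-0.03,0,7.8],[0,0,0,0,-0.03,0,8],[0,0,0,0,-0.03,0,8]]'
python3 - <<'E'
from h import *
report()
p=cams.get_image('wrist');cv2.imwrite('pics/w10.png',p['image'][...,::-1])
E
```

```text
t: 13.0
tool_pos: [0.5875, -0.1063, 0.0228]
ee_rot: [0.5, 0.5, -0.5, -0.5]
wrist_force: [0.0, -0.1, 0.3]
grip_width: 0.85
t 13.0 lat mm 0.1 topfar [60.6 26.8] botfar [60.6 -0.2] botnear [-59.4  -0.2] tilt -0.0 yaw -0.0004 F [ 0.  -0.1  0.3] g 0.85
```

View pics/w10.png

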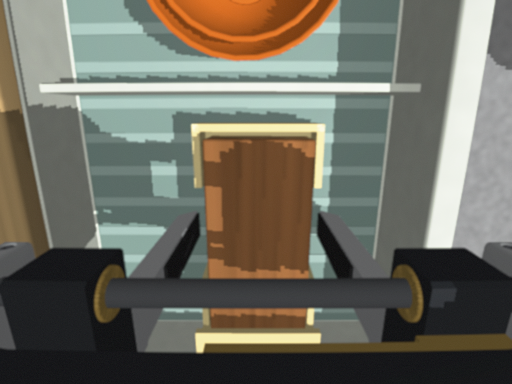

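It's released: the boards stay flat between the walls and the fingers are clear. Straight up now.

```bash
python3 -m creep '[[0,0,0,0,-0.5,0,8],[0,0,0,0,-1.5,0,8],[0,0,0,0,-3,0,8],[0,0,0,0,-5,0,8],[0,0,0,0,-7.5,0,8],[0,0,0,0,-10,0,8],[0,0,0,0,-12.5,0,8],[0,0,0,0,-15,0,8],[0,0,0,0,-16.5,0,8],[0,0,0,0,-17,0,8],[0,0,0,0,-17,0,8]]'
python3 - <<'E'
from h import *
report()
ps={n:cams.get_image(n) for n in('wrist','scene','top')}
cv2.imwrite('pics/w11.png',ps['wrist']['image'][...,::-1])
p=ps['scene'];im=cv2.resize(p['image'][170:310,130:310],None,fx=4,fy=4,interpolation=cv2.INTER_CUBIC);cv2.imwrite('pics/s11.png',im[...,::-1])
W=cloud(ps['wrist']);hsv=cv2.cvtColor(ps['wrist']['image'],cv2.COLOR_RGB2HSV)
m=(hsv[...,0]<18)&(hsv[...,1]>80)&(abs(W[...,0]-CX)<.07)&(abs(W[...,1]-CY)<.04)&(W[...,2]<.075)
q=W[m];print('boards z',len(q),np.percentile(q[:,2],[2,50,98]),cv2.minAreaRect((q[:,:2]*1000).astype(np.float32)))
c=np.polyfit(q[:,0],q[:,2],1);print('slope along x',c[0],'across',np.polyfit(q[:,1],q[:,2],1)[0])
for n in('top','scene'):
    W=cloud(ps[n]);hsv=cv2.cvtColor(ps[n]['image'],cv2.COLOR_RGB2HSV)
    g=(hsv[...,0]>50)&(hsv[...,0]<80)&(hsv[...,1]>120)&(abs(W[...,0]-.47)<.06)&(abs(W[...,1]-.14)<.06)
    print(n,'lid',g.sum(),np.percentile(W[g],[1,50,99],axis=0).round(3))
E
```

```text
t: 13.97
tool_pos: [0.5885, -0.1064, 0.1948]
ee_rot: [0.501, 0.501, -0.499, -0.499]
wrist_force: [-0.5, 0.3, -0.2]
grip_width: 0.853
t 13.9667 lat mm 0.0 topfar [ 61.4 199.1] botfar [ 61.5 172.1] botnear [-58.5 171.6] tilt -0.004 yaw -0.0004 F [-0.5  0.3 -0.2] g 0.853
boards z 4902 [0.051298   0.05342597 0.05493327] ((583.4710083007812, -108.00509643554688), (63.115726470947266, 113.03548431396484), 89.70025634765625)
slope along x 0.0013417885047238925 across 0.03157145121484924
top lid 444 [[0.437 0.109 0.094]
 [0.469 0.14  0.101]
 [0.503 0.174 0.116]]
scene lid 486 [[0.441 0.109 0.088]
 [0.482 0.14  0.101]
 [0.507 0.174 0.114]]
```

View pics/w11.png

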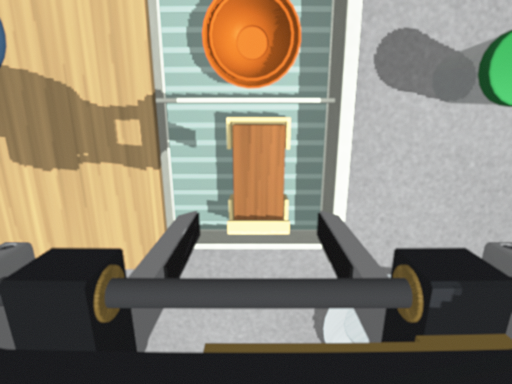

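View pics/s11.png

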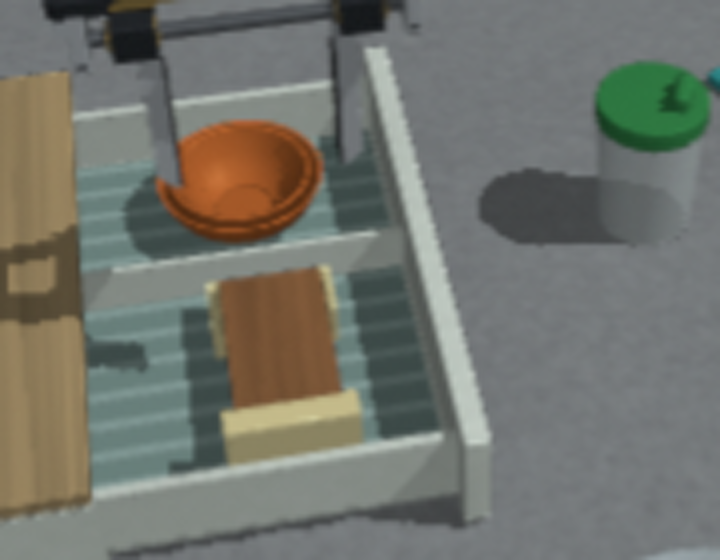

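The pile lies flat: top at z 0.053–0.054 against 0.054 expected, and the lip covers its far end. The cup is untouched at (0.47, 0.14). Next I'll move out in front of the drawer front with shut fingers, at x≈0.58, clear of the cup.

```bash
python3 -m creep '[[0,0,0,1,0,0,6],[0,0,0,3.5,0,0.2,4],[0,0,0,6,0,0.4,2],[0,0,0,9,0,0.6,0],[0,0,0,12,0,0.8,0],[0,0,0,15,0,0.8,0],[0,0,0,17.5,0,0.8,0],[0,0,0,18.6,0,0.8,0],[0,0,0,18.6,0,0.8,0],[0,0,0,18.6,0,0.8,0],[0,0,0,18.6,0,0.8,0]]' 20
python3 - <<'E'
from h import *
report();rel([.58,.08,.032],down(np.pi/2))
E
```

```text
t: 15.03
tool_pos: [0.5785, 0.0775, 0.1913]
ee_rot: [-0.501, -0.498, 0.5, 0.501]
wrist_force: [-0.1, -0.8, -1.2]
grip_width: 0.108
t 15.0333 lat mm 183.9 topfar [ 51.7 195.1] botfar [ 51.6 168.1] botnear [-68.4 168.4] tilt 0.003 yaw -0.0028 F [-0.1 -0.8 -1.2] g 0.108
turn [-0.0027 -0.0028 -0.0021] shift cm [ 0.29 15.93 -0.19] deg 0.3
```

```bash
python3 -m creep '[[0,0,0,0,2,-0.1,0],[0,0,0,0,5,-0.1,0],[0,0,0,0,8,-0.1,0],[0,0,0,0,11,-0.1,0],[0,0,0,0,13.5,-0.1,0],[0,0,0,0,15,-0.1,0],[0,0,0,0,15.9,-0.1,0],[0,0,0,0,15.9,-0.1,0],[0,0,0,0,15.9,-0.1,0],[0,0,0,0,15.9,-0.1,0]]'
python3 - <<'E'
from h import *
report();rel([.58,.012,.032],down(np.pi/2))
p=cams.get_image('scene');im=cv2.resize(p['image'][150:310,110:330],None,fx=3.5,fy=3.5,interpolation=cv2.INTER_CUBIC);cv2.imwrite('pics/s12.png',im[...,::-1])
E
```

```text
t: 15.87
tool_pos: [0.5802, 0.0765, 0.0334]
ee_rot: [0.501, 0.498, -0.5, -0.501]
wrist_force: [0.8, 0.3, 0.2]
grip_width: 0.002
t 15.8667 lat mm 182.9 topfar [53.3 37.4] botfar [53.3 10.4] botnear [-66.7  10.5] tilt 0.001 yaw -0.0038 F [0.8 0.3 0.2] g 0.002
turn [-0.0005 -0.0038 -0.002 ] shift cm [-6.45  0.16 -0.  ] deg 0.3
```

View pics/s12.png

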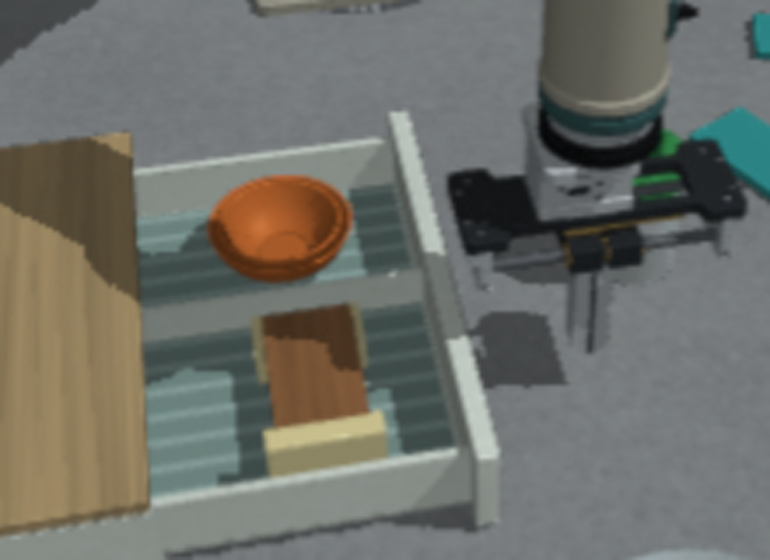

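The shut fingers stand in front of the drawer front at (595,345). Pushing starts slowly.

```bash
python3 -m creep '[[0,0,0,-1,0,0,0],[0,0,0,-2,0,0,0],[0,0,0,-3,0,0,0],[0,0,0,-4,0,0,0],[0,0,0,-5,0,0,0],[0,0,0,-5.5,0,0,0],[0,0,0,-6,0,0,0],[0,0,0,-6.4,0,0,0],[0,0,0,-6.7,0,0,0],[0,0,0,-7,0,0,0],[0,0,0,-7.3,0,0,0],[0,0,0,-7.6,0,0,0]]'
python3 - <<'E'
from h import *
report();rel([.58,-.184,.032],down(np.pi/2))
E
```

```text
t: 16.92
tool_pos: [0.58, 0.002, 0.0337]
ee_rot: [0.501, 0.499, -0.5, -0.5]
wrist_force: [-0.7, 2.6, -0.8]
grip_width: 0.006
t 16.9167 lat mm 108.4 topfar [53.1 37.7] botfar [53.1 10.7] botnear [-66.9  10.7] tilt 0.0 yaw -0.0022 F [-0.7  2.6 -0.8] g 0.006
turn [-0.0002 -0.0022 -0.0006] shift cm [-18.6    0.18  -0.04] deg 0.1
```

```bash
python3 -m creep '[[0,0,0,-0.5,0,0,0],[0,0,0,-0.9,0,0,0],[0,0,0,-1.3,0,0,0],[0,0,0,-1.7,0,0,0],[0,0,0,-2.1,0,0,0],[0,0,0,-2.5,0,0,0],[0,0,0,-2.9,0,0,0],[0,0,0,-3.3,0,0,0],[0,0,0,-3.7,0,0,0],[0,0,0,-4.1,0,0,0],[0,0,0,-4.5,0,0,0],[0,0,0,-4.9,0,0,0]]'
python3 -m creep '[[0,0,0,-0.5,0,0,0],[0,0,0,-0.9,0,0,0],[0,0,0,-1.3,0,0,0],[0,0,0,-1.7,0,0,0],[0,0,0,-2.1,0,0,0],[0,0,0,-2.5,0,0,0],[0,0,0,-2.9,0,0,0],[0,0,0,-3.3,0,0,0],[0,0,0,-3.7,0,0,0],[0,0,0,-4.1,0,0,0],[0,0,0,-4.5,0,0,0],[0,0,0,-4.9,0,0,0]]'
python3 - <<'E'
from h import *
report();rel([.58,-.184,.032],down(np.pi/2))
p=cams.get_image('scene');im=cv2.resize(p['image'][150:310,110:330],None,fx=3.5,fy=3.5,interpolation=cv2.INTER_CUBIC);cv2.imwrite('pics/s13.png',im[...,::-1])
E
```

```text
t: 17.92
tool_pos: [0.5799, -0.0474, 0.0337]
ee_rot: [0.501, 0.499, -0.5, -0.5]
wrist_force: [0.0, 2.8, -0.3]
grip_width: 0.006
t: 18.92
tool_pos: [0.5799, -0.0968, 0.0337]
ee_rot: [0.501, 0.499, -0.5, -0.5]
wrist_force: [-0.0, 1.9, -1.6]
grip_width: 0.003
t 18.9167 lat mm 9.6 topfar [53.  37.7] botfar [53.  10.7] botnear [-67.   10.7] tilt 0.0 yaw -0.0022 F [-0.   1.9 -1.6] g 0.003
turn [-0.     -0.0022 -0.0005] shift cm [-8.72  0.18 -0.03] deg 0.1
```

View pics/s13.png

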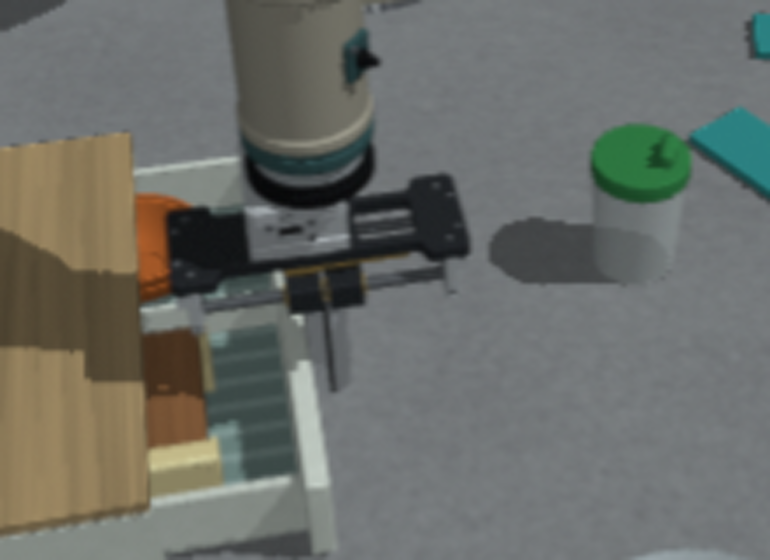

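Drawer is sliding in squarely with bowls, caddy and cup in place. Continuing.

```bash
python3 -m creep '[[0,0,0,-0.5,0,0,0],[0,0,0,-0.9,0,0,0],[0,0,0,-1.3,0,0,0],[0,0,0,-1.7,0,0,0],[0,0,0,-2.1,0,0,0],[0,0,0,-2.5,0,0,0],[0,0,0,-2.9,0,0,0],[0,0,0,-3.3,0,0,0],[0,0,0,-3.7,0,0,0],[0,0,0,-4.1,0,0,0],[0,0,0,-4.5,0,0,0],[0,0,0,-4.9,0,0,0]]'
python3 -m creep '[[0,0,0,-0.4,0,0,0],[0,0,0,-0.7,0,0,0],[0,0,0,-1.0,0,0,0],[0,0,0,-1.3,0,0,0],[0,0,0,-1.6,0,0,0],[0,0,0,-1.9,0,0,0],[0,0,0,-2.2,0,0,0],[0,0,0,-2.5,0,0,0],[0,0,0,-2.7,0,0,0],[0,0,0,-2.9,0,0,0],[0,0,0,-3.1,0,0,0],[0,0,0,-3.2,0,0,0]]'
python3 - <<'E'
from h import *
report();rel([.58,-.184,.032],down(np.pi/2))
E
```

```text
t: 19.97
tool_pos: [0.5795, -0.1476, 0.0338]
ee_rot: [0.501, 0.499, -0.5, -0.5]
wrist_force: [0.6, 3.1, -0.9]
grip_width: 0.004
t: 20.97
tool_pos: [0.5794, -0.18, 0.0339]
ee_rot: [0.501, 0.499, -0.5, -0.5]
wrist_force: [0.4, 1.8, -1.3]
grip_width: 0.007
t 20.9667 lat mm -73.6 topfar [52.5 37.8] botfar [52.5 10.8] botnear [-67.5  10.9] tilt 0.0 yaw -0.0035 F [ 0.4  1.8 -1.3] g 0.007
turn [-0.0002 -0.0035 -0.0018] shift cm [-0.4   0.19 -0.06] deg 0.2
```

Now small steps until the end stop is felt.

```bash
python3 -m creep '[[0,0,0,-0.1,0,0,0],[0,0,0,-0.2,0,0,0],[0,0,0,-0.3,0,0,0],[0,0,0,-0.35,0,0,0],[0,0,0,-0.4,0,0,0],[0,0,0,-0.4,0,0,0]]'
```

```text
t: 21.47
tool_pos: [0.5794, -0.1842, 0.0339]
ee_rot: [0.501, 0.499, -0.5, -0.5]
wrist_force: [1.0, 1.1, -2.3]
grip_width: 0.005
```

```bash
python3 -m creep '[[0,0,0,-0.1,0,0,0],[0,0,0,-0.15,0,0,0],[0,0,0,-0.2,0,0,0],[0,0,0,-0.25,0,0,0],[0,0,0,-0.25,0,0,0]]'
```

```text
t: 21.88
tool_pos: [0.5794, -0.1841, 0.0339]
ee_rot: [-0.5, -0.499, 0.499, 0.501]
wrist_force: [0.7, 7.0, 0.5]
grip_width: 0.001
```

It stopped at y = −0.184 with 7 N, exactly where the full 190 mm ends. One firmer nudge to confirm, then back off.

```bash
python3 -m creep '[[0,0,0,-0.2,0,0,0],[0,0,0,-0.4,0,0,0],[0,0,0,-0.4,0,0,0]]'; python3 -m creep '[[0,0,0,0.5,0,0,0],[0,0,0,1.5,0,0,0],[0,0,0,3,0,0,0],[0,0,0,5,0,0,0],[0,0,0,7,0,0,0],[0,0,0,8,0,0,0],[0,0,0,8,-2,0,0],[0,0,0,8,-5,0,0],[0,0,0,8,-9,0,0],[0,0,0,8,-13,0,0],[0,0,0,8,-16,0,0],[0,0,0,8,-16,0,0]]'
python3 - <<'E'
from h import *
report()
for n in('scene','top'):
    p=cams.get_image(n);cv2.imwrite(f'pics/{n}14.png',p['image'][...,::-1]);W=cloud(p);hsv=cv2.cvtColor(p['image'],cv2.COLOR_RGB2HSV)
    g=(hsv[...,0]>50)&(hsv[...,0]<80)&(hsv[...,1]>120)&(abs(W[...,0]-.47)<.06)&(abs(W[...,1]-.14)<.06)
    print(n,'lid',np.percentile(W[g],[1,50,99],axis=0).round(3).tolist())
    f=W[(W[...,2]>.066)&(W[...,2]<.077)&(W[...,1]>-.23)&(W[...,1]<-.18)&(W[...,0]>.37)&(W[...,0]<.67)]
    print('front top y',len(f),np.percentile(f[:,1],[1,50,99]).round(4),np.polyfit(f[:,0],f[:,1],1))
    f=W[(W[...,2]>.02)&(W[...,2]<.06)&(W[...,1]>-.25)&(W[...,1]<-.1)&(W[...,0]>.37)&(W[...,0]<.67)]
    print('face y',len(f),np.median(f[:,1]) if len(f) else 0)
E
```

```text
t: 22.13
tool_pos: [0.5793, -0.184, 0.034]
ee_rot: [-0.498, -0.501, 0.499, 0.502]
wrist_force: [0.4, 7.7, 1.1]
grip_width: 0.007
t: 23.13
tool_pos: [0.5837, -0.1065, 0.2012]
ee_rot: [0.502, 0.503, -0.497, -0.498]
wrist_force: [0.6, -0.8, -0.2]
grip_width: 0.006
t 23.1333 lat mm -0.2 topfar [ 56.5 205.8] botfar [ 56.8 178.8] botnear [-63.2 177.6] tilt -0.01 yaw -0.0013 F [ 0.6 -0.8 -0.2] g 0.006
scene lid [[0.441, 0.109, 0.089], [0.482, 0.14, 0.101], [0.507, 0.174, 0.113]]
front top y 657 [-0.2111 -0.2032 -0.1955] [ 0.00194843 -0.20429216]
face y 120 -0.19617583673048122
top lid [[0.437, 0.109, 0.094], [0.469, 0.14, 0.101], [0.503, 0.175, 0.115]]Traceback (most recent call last):
  File "<stdin>", line 8, in <module>
    return _quantile_unchecked(
        a, q, axis, out, overwrite_input, method, keepdims, weights)
    return _ureduce(a,
                    func=_quantile_ureduce_func,
    ...<5 lines>...
                    overwrite_input=overwrite_input,
                    method=method)
    r = func(a, **kwargs)
    result = _quantile(arr,
                       quantiles=q,
    ...<2 lines>...
                       out=out,
                       weights=wgt)
    slices_having_nans = np.isnan(arr[-1, ...])
                                  ~~~^^^^^^^^^
IndexError: index -1 is out of bounds for axis 0 with size 0
```

View pics/scene14.png

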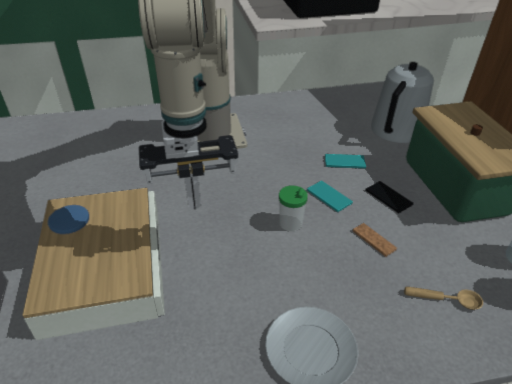

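View pics/top14.png

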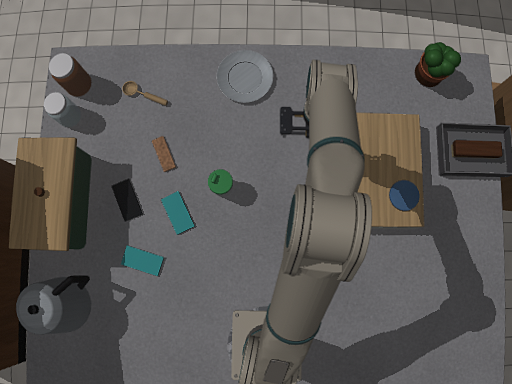

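The drawer is shut, the cup is at its old place ((205,293) in scene, (181,220) in top), and the robot touches nothing.

```bash
python3 -c "
from plant import manip
print(manip.job_done())"
```

```text
the job is handed in; nothing more can be done
None
```

The three boards are in the caddy and the drawer is fully shut. The job was handed in after about 23 s of robot time, against the 64 s limit.

- **Boards:** I picked up the pile in one 35 N grip, tilted it 0.21 rad and slid the far end under the lip. I then laid it flat until the wrist force rose by several newtons, and let go. Afterwards the top of the pile measured about 0.0535 m, against 0.054 m expected, with its far end under the lip.
- **Drawer:** Shut fingers pushed it with about 2–3 N until it stopped at the predicted 190 mm, where I pressed to 7.7 N. The outer face is at y ≈ −0.1955 and the front sits flush against the cabinet edge at −0.2115.
- **Cup:** Its lid measured within 1 mm of its earlier position in both cameras.

**Checks that failed or were partial:**
- The cameras disagreed by 1–2 mm sideways, so I corrected for that before the insertion.
- The last top-view measurement of the drawer front failed because the arm hid it. The shut position therefore rests on the scene camera and the arm's end position.
- The bowls and boards can't be seen with the drawer shut. They were upright and in place when last seen, about half-way through closing.

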